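# Hook a sample carrier on its post and swing it into the reader line

### The job

Push the notched end of the blue sample carrier firmly up against the headed steel post of the reader bay while the carrier still stands well out of line (20 degrees or more), then, keeping the notch on the post, swing it about the post into line with the bay until its side meets the rubber-faced backstop. Press it home there gently, with about 10 N for half a second and never more than 16 N (or 25 N on the post), then let go and leave it lying in line with the notch still on the post. Keep the carrier upright and flat on the bench and leave everything else alone.

Things in the scene. Friction and masses are not known exactly. Their poses are not given: they have to be found in the camera images.
- carrier: loose blue sample carrier, 200 long (x) x 30 wide (y), 0.25 to 0.42 kg, dragging on the bench with 1 to 5 N. Origin: centre of its underside, z up. Main block x -70 to +100, 36 high; fixed capped tubes (16 dia) along its middle to 54 high. At -x the notched end, a tongue 20 high from x -100 to -70. White handle fin on top
- carrier_handle (a point): centre of the top of the carrier's white upright fin, 74 above its underside, at carrier x = +30, 118 from carrier_notch. The fin is 40 long (x), 14 thick (y), from 36 to 74 high: pinch it from above on its broad faces (fingers close along carrier y), tips no lower than 42 above the bench so that they clear the backstop
- carrier_notch (a point): the point of the notched end that lies on the post's axis when the slot bottom bears on the post: carrier x = -88, y = 0, 10 above the underside. The slot is 16 wide, full height, open to -x, its bottom at x = -82, between two round-nosed prongs 7 wide; 2 mm of play to either side of the post
- carrier_toe (a point): middle of the other (+x) end, carrier x = +100, 10 above the underside
- bay: reader bay, fixed. Origin on the post's axis at bench height; x along the line in which the carrier must lie (post towards the carrier's plain end), y from the line to the backstop, away from the robot. The carrier slides on the bench (the thin plate with a yellow centre line is no step). White reader housing, 85 high, begins 110 behind the line
- post: fixed steel post, 12 dia, 26 high, with a mushroom head 26 dia from 26 to 32 high: the slot must be slid onto it along the bench, it cannot be lowered over it. Origin on its axis at bench height
- post_pivot (a point): on the post's axis, 10 above the bench
- backstop: aluminium bar 90 x 18 x 30 high, fixed; origin on the line, 130 from the post, at bench height, axes as bay. On its robot side a black rubber-faced strip, bay x 115 to 145, 5 to 27 high. Its face is nominally 15 from the line (carrier exactly in line) but is shimmed up to 4.5 nearer or farther, in no measured pose: find it by feel. It yields 1 mm per 12 N, hard stop at 6 mm
- pink_rack: bystander: pink tube rack with capped tubes, 140 x 96 x 57 high; origin at centre of underside
- orange_rack: bystander: orange tube rack, 118 x 74 x 57 high; origin at centre of underside
- tip_box: bystander: grey tip box with a clear lid, 120 x 85 x 75 high; origin at centre of underside
- spare_carrier: bystander: an empty green carrier with a white fin, 170 x 30 x 65 high, no notch; origin at centre of underside
- bottle: bystander: bottle with a blue cap, 60 dia, 130 high; origin at centre of underside
- tube_a: bystander: standing blue tube, 36 dia, 105 high, easily tipped; origin at centre of underside
- tube_b: bystander: standing blue tube, 36 dia, 105 high, easily tipped; origin at centre of underside
Mind the look-alikes: they are no part of the job. What is shaped like the carrier but purple or red is not meant.

How it is judged:
By the outcome, as a careful person would: the job done as asked, in the order asked, and still so for the second after the job is handed in, with the robot touching nothing.
It also fails if it takes over 64 s, if anything falls off the work surface, if the arm or the gripper's body presses on something with over 40 N, if the wrist force passes 120 N, or if a joint passes its speed limit or range.

### The arm

A 7-joint arm with a two-finger parallel gripper is mounted at the origin on the work surface. World frame = base frame: x ahead of the robot, y to its left, z up, the work surface at z = 0. Lengths are in m, angles in degrees, forces in N, time in s.
With the tool pointing down it reaches from about 0.425 to 0.8 m from the base axis. Payload 8.3 kg.
Tool frame: the origin (TCP) lies at the very end of the fingers, on their centre line; the grasp point (between the pads) lies manip.tcp_to_grasp behind it (manip.tcp_to_grasp is the distance from the TCP to the grasp point, in m); z points along the fingers, y is the direction in which the jaws open and shut (so a half turn about z gives the same grasp; the last joint's range is limited). The gripper opens to 85 mm and grips with 20 to 120 N. Pads are 22 mm wide; open, the fingers measure 114 mm over their backs; the gripper's body (76 mm by 85 mm) begins 54 mm behind the grasp point. The pads swing forward as they close: fully open they stand 13 mm farther back than shut.
Start: joints at [66.698, 21.967, 0.94, 78.501, -0.361, 79.538, -2.664], TCP at [0.211, -0.588, 0.231] pointing down, gripper open.
Joint ranges: [-169.22, 169.22], [-14.56, 117.87], [-87.37, 89.26], [10.42, 133.3], [-82.24, 262.24], [0.94, 117.77], [-172.7, 172.7]. Speed limits (degrees/s): [136.94, 136.94, 172.46, 172.46, 180, 180, 180].

### API

Orientations are given as [roll, pitch, yaw] about the fixed x, y, z axes, in that order (R = Rz(yaw) Ry(pitch) Rx(roll)).
In Python, from workcell import manip gives the robot as it stands. The module is installed in compiled form; this text tells all that it offers.
- The arm moves only by the tool drive_tool, never from a script. Its argument "plan" is text: rows parted by semicolons, each of 7 numbers parted by spaces: the shift along the tool's x, y, z in cm, then the turn, a rotation vector about the tool's x, y, z in rad, then the opening, from 0 (shut) to 1 (fully open). A call has 1 to 20 rows; each row shifts and turns the commanded pose from where the row before left it, along the tool's axes as they then stand; what a row does not reach is not made up. A row lasts 1/10 s, in which the tool goes at most 50 mm and 8.59 degrees, less where a joint would pass 70% of its speed; a pose out of reach is approached as far as the arm can. A call is refused whole if a number of a shift passes 5 or a number of a turn 0.15, either way. A call with a gripper value outside its range is refused whole. The fingers move at their own pace and stop on an object; the grip force is fixed at half the most. Time passes only in rows, so rows that do not move let the fingers close. It gives the time, the measured TCP pose, the force and the opening at its end, in the units of the state.
- manip.sense(): the state, without advancing time (a new reading comes with each control period).
- manip.read_camera(name): name is "scene" or "top"; returns the picture (420x560x3 uint8, red, green, blue); there is no depth.
- manip.camera_info(name): a dict with "fx", "fy", "cx", "cy" (pixels), "dist" ([k1, k2, p1, p2, k3] as OpenCV has them; the pictures are not rectified), "rvec" (rotation vector, rad) and "tvec" (3), from world to camera coordinates, as OpenCV has them. Camera axes: x right, y down, z forward; pixel columns grow to the right and rows downward; lengths in m; the calibration is good to about 2 mm. A picture is of the moment at which its call begins. camera_info takes no time and is no camera call.
- manip.sign_off(): hands the job in, once; it reports no verdict.
The state is a dict: "time_s": time; "joint_positions": joint angles; "joint_velocities": joint speeds; "tau": joint torques, N m; "tcp_pos": TCP position; "orientation": TCP orientation; "wrist_force": force on the tool from outside, world axes, zero at the start; "moment": the same for the moment, N m; "gripper_width": finger opening in m.
Only numpy, scipy, OpenCV 4.12 (cv2) and the standard library are available. Lean on these libraries where they do the work, as an engineer would, in place of code of your own. Each camera call takes 0.05 s, during which the arm holds its last target. There are 200 camera calls.

## Working session

There is one attempt and no reset: what is moved stays moved. The work goes in short steps, Python scripts to look and compute and a tool call to move; the robot and the scene stay as the last step left them, time stands still between calls to the robot, and variables do not carry over. Pictures are saved under pics/ and viewed, about 8 in all and at most 12, crops included, and the job is handed in when it is done.

Besides the shell and the picture viewer there is one more tool, called after "Call:" as name(argument=value, ...) on one line, values as JSON. drive_tool: Moves the arm, as the interface text tells. Its arguments: {"type":"object","properties":{"plan":{"type":"string"}},"required":["plan"]}

```bash
mkdir -p pics
python3 - <<'E'
from workcell import manip
import cv2
for n in("scene","top"):
    cv2.imwrite(f"pics/{n}0.png",manip.read_camera(n)[:,:,::-1]); print(n,manip.camera_info(n))
print(manip.sense(),manip.tcp_to_grasp)
E
```

```text
scene {'fx': 489.2105924788476, 'fy': 489.2105924788476, 'cx': 269.6456769454477, 'cy': 208.10868986350567, 'dist': array([-0.13685981,  0.        ,  0.        ,  0.        ,  0.        ]), 'rvec': array([ 0.6719135 ,  2.53265354, -1.2636925 ]), 'tvec': array([ 0.3921821 , -0.08015404,  1.38929612])}
top {'fx': 473.7510051199329, 'fy': 473.7510051199329, 'cx': 279.9954778460203, 'cy': 202.30238907563086, 'dist': array([-0.10212066,  0.        ,  0.        ,  0.        ,  0.        ]), 'rvec': array([ 2.12497809, -2.10042471,  0.21406764]), 'tvec': array([-1.35021717e-04,  4.77401127e-01,  1.44768344e+00])}
{'time_s': 0.1, 'joint_positions': array([66.69898355, 22.01191205,  0.93638503, 78.55505861, -0.36004548,
       79.53741817, -2.66304959]), 'joint_velocities': array([ 0.0101514 , -0.05439711,  0.04118032, -0.08274444, -0.04479393,
       -0.06938415, -0.03912962]), 'tau': array([ 6.01568841e-03, -6.29127359e+01,  8.49259738e-01, -3.72755706e+01,
        1.69315335e-02,  1.05264306e-02, -5.40941073e-05]), 'tcp_pos': array([ 0.21055158, -0.58798943,  0.23036434]), 'orientation': array([-1.79898441e+02,  1.72083092e-03,  1.97038221e+01]), 'wrist_force': array([-0.59845018, -0.08914071, -0.0232247 ]), 'moment': array([ 0.02876358,  0.00451294, -0.06615543]), 'gripper_width': 0.08552551009535608} 0.0187
```

View pics/scene0.png

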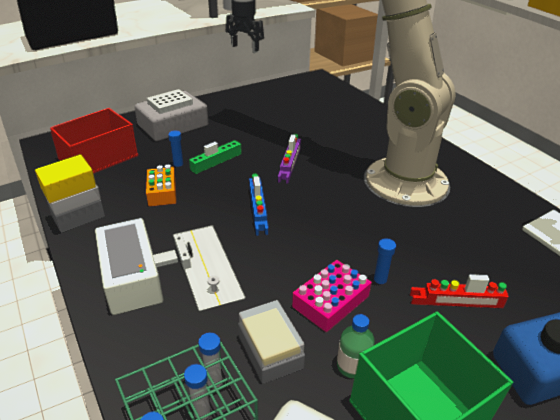

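View pics/top0.png

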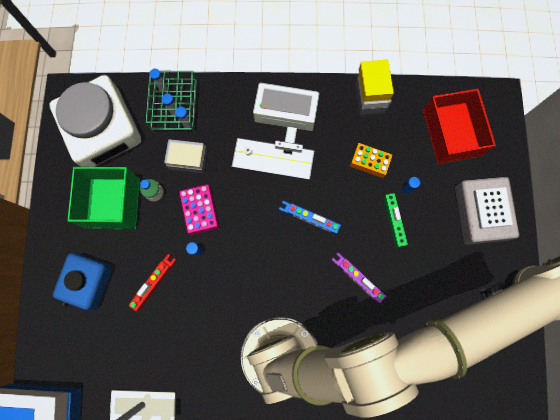

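```bash
cat > h.py <<'E'
from workcell import manip
import cv2, numpy as np
def ray(n,uv):
    c=manip.camera_info(n); K=np.array([[c['fx'],0,c['cx']],[0,c['fy'],c['cy']],[0,0,1]])
    p=cv2.undistortPoints(np.array([[uv]],float),K,c['dist'])[0,0]
    R=cv2.Rodrigues(c['rvec'])[0]; return -R.T@c['tvec'], R.T@np.array([p[0],p[1],1])
def onz(n,uv,z):
    o,d=ray(n,uv); return (o+d*(z-o[2])/d[2])
def px(n,P):
    c=manip.camera_info(n); K=np.array([[c['fx'],0,c['cx']],[0,c['fy'],c['cy']],[0,0,1]])
    return cv2.projectPoints(np.array(P,float).reshape(-1,1,3),c['rvec'],c['tvec'],K,c['dist'])[0][:,0]
def crop(n,x0,y0,w,h,s,out):
    im=cv2.imread(n) if n.endswith('png') else manip.read_camera(n)[:,:,::-1]
    cv2.imwrite(out,cv2.resize(im[y0:y0+h,x0:x0+w],None,fx=s,fy=s,interpolation=cv2.INTER_CUBIC))
E
python3 - <<'E'
from h import *
a=cv2.resize(cv2.imread('pics/top0.png')[130:240,225:355],None,fx=6,fy=5.4,interpolation=2)
crop('pics/top0.png',225,132,130,105,6,'pics/c1.png')
im=cv2.imread('pics/top0.png'); hsv=cv2.cvtColor(im,cv2.COLOR_BGR2HSV)
m=cv2.inRange(hsv,(98,120,60),(116,255,255)); m[:190]=0;m[240:]=0;m[:,:270]=0;m[:,350:]=0
ys,xs=np.nonzero(m);print(len(xs),cv2.minAreaRect(np.c_[xs,ys].astype(np.float32)))
for n,uv,z in[('top',(248.5,152),.032),('top',(318.5,218),.074),('top',(283,207),.02),('top',(339,228),.036)]: print(uv,onz(n,uv,z).round(4))
E
```

```text
447 ((309.4546813964844, 216.65419006347656), (63.55694580078125, 12.001656532287598), 23.498565673828125)
(248.5, 152) [0.6478 0.1105 0.032 ]
(318.5, 218) [ 0.4241 -0.1141  0.074 ]
(283, 207) [ 0.4681 -0.0043  0.02  ]
(339, 228) [ 0.3993 -0.1818  0.036 ]
```

View pics/c1.png

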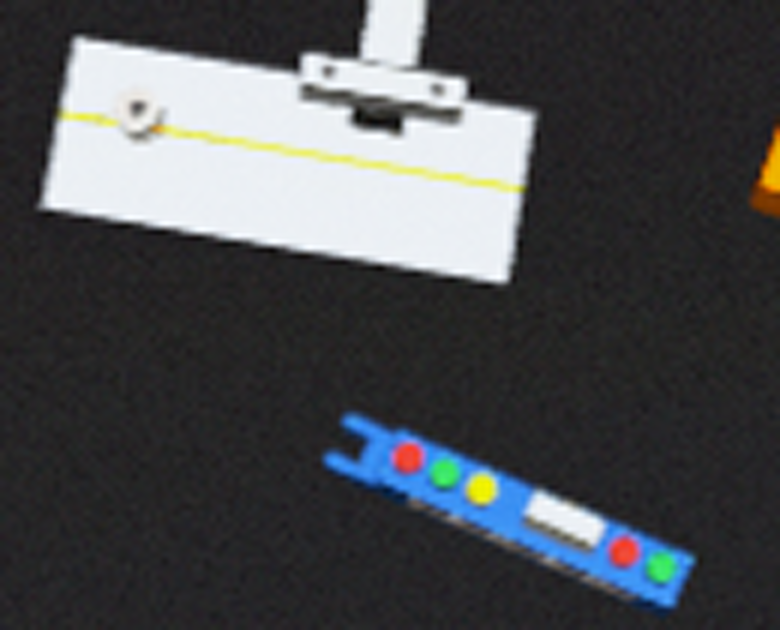

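The crop shows the blue carrier, with its notch to the left at full-image (281,205), its fin at (319,217.5) and its end at (339,229). It is the only blue one with a notch: purple is at (358,277), red at (152,282) and the green spare at (397,219). The post head is at (248,151), the yellow line runs from (235,151) to (312.5,163), and the rubber strip is at (288,152).

```bash
cat >> h.py <<'E'
def cp(x,y,s=6,x0=225,y0=132): return ((x+.5)/s-.5+x0,(y+.5)/s-.5+y0)
E
python3 - <<'E'
from h import *
g=lambda x,y,z:onz('top',cp(x,y),z)
im=cv2.imread('pics/top0.png'); hsv=cv2.cvtColor(im,cv2.COLOR_BGR2HSV)
# yellow line fit
m=cv2.inRange(hsv,(20,60,120),(35,255,255)); ys,xs=np.nonzero(m)
k=(ys>145)&(ys<168)&(xs>230)&(xs<316); P=np.array([onz('top',(x,y),0.001) for x,y in zip(xs[k],ys[k])])[:,:2]
vx,vy,x0,y0=cv2.fitLine(P.astype(np.float32),cv2.DIST_HUBER,0,.001,.001).ravel()
d=np.array([vx,vy]); d=d if d[1]<0 else -d
post=g(139,113,.032)[:2]; n=np.array([-d[1],d[0]])
print('line yaw',np.degrees(np.arctan2(d[1],d[0])),len(P),'post',post,'off line',(post-[x0,y0])@n)
pl=np.array([x0,y0])+d*((post-[x0,y0])@d); print('post on line',pl)
print('strip bay', [(g(379,118,.02)[:2]-pl)@d,(g(379,118,.02)[:2]-pl)@n])
fin=g(565,513,.074)[:2]; tip=g(336,439,.02)[:2]; toe=g(683,583,.036)[:2]
print(fin,tip,toe,'len',np.linalg.norm(tip-toe)); e=(toe-tip)/np.linalg.norm(toe-tip)
print('car yaw',np.degrees(np.arctan2(e[1],e[0])),'fin along',(fin-tip)@e,'off',(fin-tip)@[-e[1],e[0]])
f1,f2=g(528,496,.074),g(607,528,.074);print(f1,f2)
# scene view blue fin: white blob near (259,185)
s=cv2.imread('pics/scene0.png'); print('scene px predicted fin,post,tip',px('scene',[[*fin,.074],[*pl,.032],[*tip,.02]]))
crop('pics/scene0.png',170,150,130,160,3.7,'pics/c2.png')
E
```

```text
line yaw -99.12741 86 post [0.65323959 0.11313874] off line -0.0022204347792185324
post on line [0.65543191 0.11278651]
strip bay [np.float64(0.1291363973393725), np.float64(0.02097928120392002)]
[ 0.42695578 -0.11486318] [0.47534794 0.00353247] [ 0.39693784 -0.17990408] len 0.1994921363814462
car yaw -113.14432553845118 fin along 0.12788737445160384 off 0.0020377986480954627
[ 0.43563238 -0.095824    0.074     ] [ 0.41936484 -0.13645169  0.074     ]
scene px predicted fin,post,tip [[255.91734001 179.7859574 ]
 [212.71876897 277.85244968]
 [261.99976062 227.38574497]]
```

View pics/c2.png

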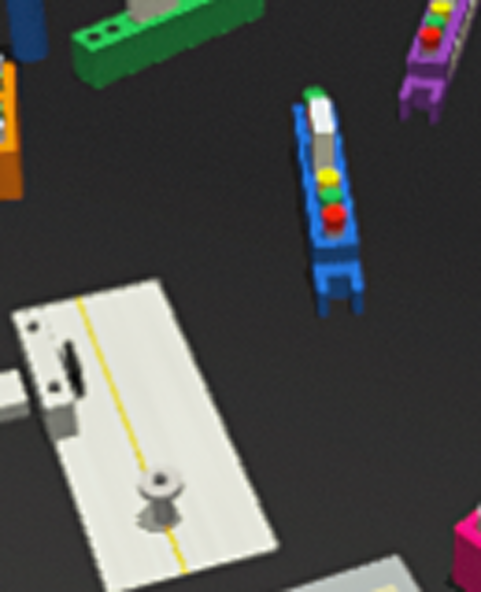

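Scene crop: the post head is at full-image (213,280) and the fin top at (256,179). Both agree within 2–3 px with the top-view positions: post ≈ (0.655,0.113), fin (0.427,-0.115), carrier yaw -113°, bay yaw -99°. The carrier is only 14° out of line, so I'll increase that to about 28° before pushing on. First I move above the fin.

Call:
drive_tool(plan="3.03 -3.1 0 0 0 0 1;3.03 -3.1 0 0 0 0 1;3.03 -3.1 0 0 0 0 1;3.03 -3.1 0 0 0 0 1;3.03 -3.1 0 0 0 0 1;3.03 -3.1 0 0 0 0 1;3.03 -3.1 0 0 0 0 1;3.03 -3.1 0 0 0 0 1;3.03 -3.1 0 0 0 0 1;3.03 -3.1 0 0 0 0 1;3.03 -3.1 0 0 0 0 1;3.03 -3.1 0 0 0 0 1;0 0 0 0 0 -0.137 1;0 0 0 0 0 -0.137 1;0 0 0 0 0 -0.137 1;0 0 0 0 0 -0.137 1;0 0 0 0 0 -0.137 1;0 0 0 0 0 -0.137 1;0 0 0 0 0 0 1")

```text
time_s: 2.0
tcp_pos: [0.4273, -0.1155, 0.231]
orientation: [-180.0, 0.0, 66.9]
wrist_force: [-0.3, 0.5, 0.2]
gripper_width: 0.0855
```

Call:
drive_tool(plan="0 0 3 0 0 0 1;0 0 3 0 0 0 1;0 0 3 0 0 0 1;0 0 3 0 0 0 1;0 0 2.5 0 0 0 1;0 0 2 0 0 0 1;0 0 1 0 0 0 1;0 0 0.7 0 0 0 1;0 0 0 0 0 0 1")

```text
time_s: 2.9
tcp_pos: [0.4274, -0.1155, 0.049]
orientation: [-180.0, -0.0, 66.7]
wrist_force: [0.1, 1.5, 0.3]
gripper_width: 0.0854
```

Run:
```python
from h import *
print(manip.sense()['tcp_pos'],manip.sense()['wrist_force'])
crop('scene',180,100,160,160,3.7,'pics/c3.png')
```

```text
[ 0.42743417 -0.11551357  0.0490276 ] [0.0882311  1.45538584 0.31421864]
```

View pics/c3.png

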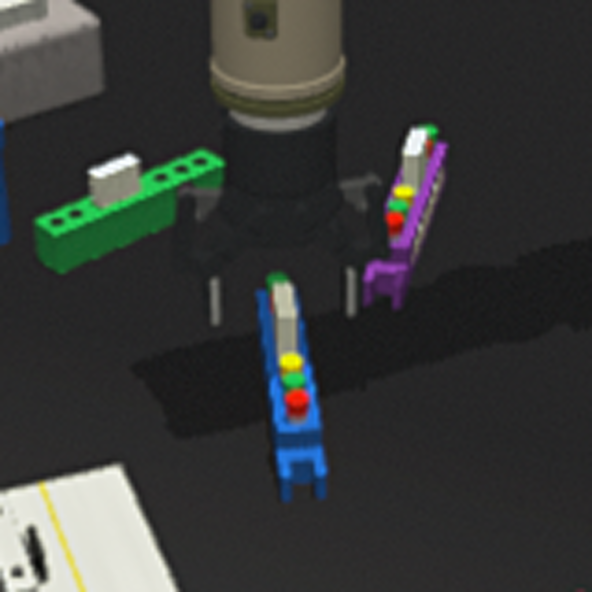

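The fin (crop 285,310) stands centred between the open fingers (215 and 350), clear of everything. Closing now.

Call:
drive_tool(plan="0 0 0 0 0 0 0;0 0 0 0 0 0 0;0 0 0 0 0 0 0;0 0 0 0 0 0 0;0 0 0 0 0 0 0;0 0 0 0 0 0 0;0 0 0 0 0 0 0;0 0 0 0 0 0 0")

```text
time_s: 3.75
tcp_pos: [0.4277, -0.1156, 0.0494]
orientation: [180.0, -0.0, 66.8]
wrist_force: [-1.2, 0.4, 2.5]
gripper_width: 0.0128
```

Run:
```python
from h import *
print(manip.sense())
```

```text
{'time_s': 3.75, 'joint_positions': array([ 33.62427189,  12.22587332, -24.72957763, 117.53729558,
         6.49411682,  51.50346301, -17.86901662]), 'joint_velocities': array([-0.06730643, -0.03415604, -0.04033768,  0.01132804, -0.01606615,
        0.02780591, -0.00904225]), 'tau': array([-9.83497803e-02, -4.01130760e+01, -2.64359035e+00, -2.90768123e+01,
        6.30096300e-02, -4.11360199e-01,  3.12710437e-02]), 'tcp_pos': array([ 0.4276588 , -0.11558293,  0.04944225]), 'orientation': array([ 1.79996125e+02, -5.17265631e-03,  6.67931387e+01]), 'wrist_force': array([-1.23172063,  0.36352401,  2.53644766]), 'moment': array([ 0.09360576,  0.26997943, -0.01859948]), 'gripper_width': 0.012822640641566156}
```

Call:
drive_tool(plan="0 0 0 0 0 0.06 0;0 0 0 0 0 0.06 0;0 0 0 0 0 0.06 0;0 0 0 0 0 0.06 0;1.41 0.44 0 0 0 0 0;1.41 0.44 0 0 0 0 0;1.41 0.44 0 0 0 0 0;1.41 0.44 0 0 0 0 0;1.41 0.44 0 0 0 0 0;1.41 0.44 0 0 0 0 0;1.41 0.44 0 0 0 0 0;1.41 0.44 0 0 0 0 0;1.41 0.44 0 0 0 0 0;1.41 0.44 0 0 0 0 0;0 0 0 0 0 0 0;0 0 0 0 0 0 0")

```text
time_s: 5.35
tcp_pos: [0.5484, -0.0282, 0.0495]
orientation: [180.0, -0.1, 53.1]
wrist_force: [2.5, 1.6, 2.1]
gripper_width: 0.0129
```

Run:
```python
from h import *
s=manip.sense();print(s['tcp_pos'],s['orientation'],s['wrist_force'])
im=manip.read_camera('top')[:,:,::-1]; cv2.imwrite('pics/top4.png',im)
cv2.imwrite('pics/c4.png',cv2.resize(im[135:235,220:320],None,fx=6,fy=6,interpolation=2))
```

```text
[ 0.54836901 -0.02816315  0.04947952] [ 1.79969992e+02 -1.15318779e-01  5.31329487e+01] [2.51523416 1.61607706 2.06361651]
```

View pics/c4.png

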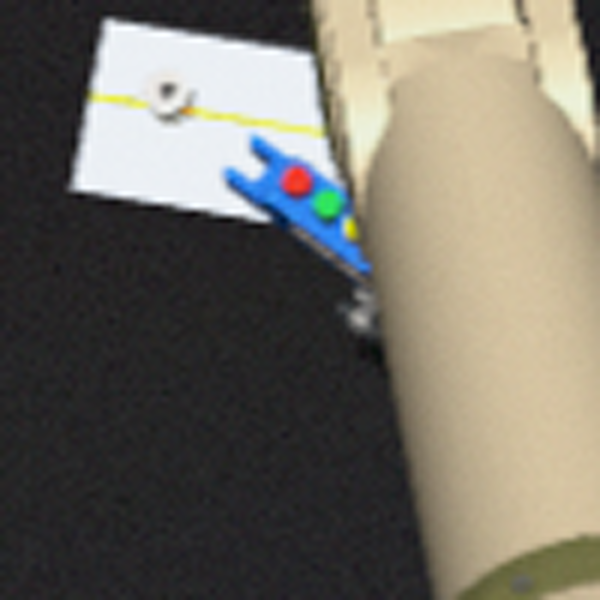

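The carrier is held with the prong tips at crop (260,145) and (232,178), facing the post head at (168,97). I'll work out the lateral offset.

Run:
```python
from h import *
im=cv2.imread('pics/top4.png');hsv=cv2.cvtColor(im,cv2.COLOR_BGR2HSV).astype(int)
g=lambda x,y,z:onz('top',cp(x,y,6,220,135),z)[:2]
def blob(lo,hi,z,box):
    m=cv2.inRange(hsv.astype(np.uint8),lo,hi);x0,y0,x1,y1=box
    ys,xs=np.nonzero(m[y0:y1,x0:x1]);return onz('top',(xs.mean()+x0,ys.mean()+y0),z)[:2],len(xs)
print(blob((0,150,80),(8,255,255),.052,(262,160,277,172)),g(297,181,.054)); print(g(329,205,.054))
post=g(168,97,.032);tip=(g(260,145,.02)+g(232,178,.02))/2
s=manip.sense();t=s['tcp_pos'][:2];y=np.radians(s['orientation'][2]);e=np.array([np.cos(y),np.sin(y)]);n=np.array([np.sin(y),-np.cos(y)])
print('post',post,'tip',tip)
for nm,p in(('post',post),('post_line',np.array([.6554,.1128])),('tip',tip),('red',g(297,181,.054)),('green',g(329,205,.054))): print(nm,'tool x,y',(p-t)@e,(p-t)@n)
```

```text
(array([0.59916932, 0.04211038]), 10) [0.59875687 0.04178874]
[0.58565407 0.02451495]
post [0.65209081 0.11365426] tip [0.61945606 0.07084914]
post tool x,y 0.17623247893344973 -0.0021280890882939612
post_line tool x,y 0.17753580369421879 0.001031316616193161
tip tool x,y 0.12240737342306145 -0.0025320578909141917
red tool x,y 0.08673987909753937 -0.001641412578899485
green tool x,y 0.06505912311120633 -0.001751014827492805
```

Call:
drive_tool(plan="1 0.02 0 0 0 0 0;1 0.02 0 0 0 0 0;1 0.02 0 0 0 0 0;0.7 0.02 0 0 0 0 0;0.4 0 0 0 0 0 0;0.3 0 0 0 0 0 0;0.3 0 0 0 0 0 0")

```text
time_s: 6.1
tcp_pos: [0.5756, 0.0052, 0.0495]
orientation: [180.0, 0.2, 52.9]
wrist_force: [-3.4, -4.6, 6.5]
gripper_width: 0.0127
```

```bash
cat > s.py <<'E'
from h import *
s=manip.sense();y=np.radians(s['orientation'][2]);f=s['wrist_force'];e=np.array([np.cos(y),np.sin(y)]);n=np.array([np.sin(y),-np.cos(y)])
t=s['tcp_pos'];P=np.array([.654,.113])-t[:2]
print(s['time_s'],t.round(4),s['orientation'].round(2),'F tool x,y,z',(f[:2]@e).round(2),(f[:2]@n).round(2),f[2].round(2),'Mz',s['moment'].round(2),'post in tool',(P@e).round(4),(P@n).round(4))
E
python3 s.py
```

```text
6.1 [0.5756 0.0052 0.0495] [1.7998e+02 1.7000e-01 5.2900e+01] F tool x,y,z -5.71 0.05 6.46 Mz [-0.85  0.54 -0.05] post in tool 0.1333 -0.0025
```

Call:
drive_tool(plan="0.25 0 0 0 0 0 0;0.25 0 0 0 0 0 0;0.2 0 0 0 0 0 0;0.2 0 0 0 0 0 0")

```text
time_s: 6.5
tcp_pos: [0.581, 0.0123, 0.0495]
orientation: [180.0, 0.2, 52.9]
wrist_force: [-3.0, -3.9, 6.6]
gripper_width: 0.0129
```

```bash
python3 s.py
```

```text
6.5 [0.581  0.0123 0.0495] [1.7997e+02 1.7000e-01 5.2900e+01] F tool x,y,z -4.94 -0.02 6.6 Mz [-0.86  0.5  -0.03] post in tool 0.1244 -0.0026
```

Call:
drive_tool(plan="0.15 0 0 0 0 0 0;0.15 0 0 0 0 0 0;0.1 0 0 0 0 0 0;0.1 0 0 0 0 0 0")

```text
time_s: 6.9
tcp_pos: [0.584, 0.0162, 0.0495]
orientation: [180.0, 0.2, 52.9]
wrist_force: [-3.9, -3.9, 7.4]
gripper_width: 0.0133
```

```bash
python3 s.py
```

```text
6.9 [0.584  0.0162 0.0495] [1.7997e+02 1.7000e-01 5.2890e+01] F tool x,y,z -5.42 -0.75 7.36 Mz [-0.88  0.51 -0.04] post in tool 0.1194 -0.0026
```

Call:
drive_tool(plan="0.1 0 0 0 0 0 0;0.1 0 0 0 0 0 0;0.1 0 0 0 0 0 0")

```text
time_s: 7.2
tcp_pos: [0.5858, 0.0186, 0.0495]
orientation: [180.0, 0.2, 52.9]
wrist_force: [-3.3, -5.0, 6.2]
gripper_width: 0.0129
```

```bash
python3 s.py
```

```text
7.2 [0.5858 0.0186 0.0495] [1.7997e+02 1.7000e-01 5.2890e+01] F tool x,y,z -5.99 0.39 6.21 Mz [-0.84  0.51 -0.1 ] post in tool 0.1165 -0.0026
```

Call:
drive_tool(plan="0.1 0 0 0 0 0 0;0.1 0 0 0 0 0 0")

```text
time_s: 7.4
tcp_pos: [0.587, 0.0202, 0.0495]
orientation: [180.0, 0.2, 52.9]
wrist_force: [-4.6, -5.8, 7.3]
gripper_width: 0.0126
```

Call:
drive_tool(plan="0.1 0 0 0 0 0 0;0.05 0 0 0 0 0 0")

```text
time_s: 7.6
tcp_pos: [0.5871, 0.0201, 0.0495]
orientation: [-180.0, 0.3, 52.9]
wrist_force: [-9.3, -8.6, 12.2]
gripper_width: 0.0128
```

```bash
python3 s.py
```

```text
7.6 [0.5871 0.0201 0.0495] [-180.      0.31   52.85] F tool x,y,z -12.45 -2.21 12.18 Mz [-1.57  1.67  0.03] post in tool 0.1144 -0.0027
```

Contact: the TCP stopped after 62 mm of travel (slot bottom predicted at 60–68, prongs at 48). I'll press a little firmer and check.

Call:
drive_tool(plan="0.05 0 0 0 0 0 0;0.04 0 0 0 0 0 0;0 0 0 0 0 0 0;0 0 0 0 0 0 0")

```text
time_s: 8.0
tcp_pos: [0.5871, 0.0201, 0.0495]
orientation: [-180.0, 0.4, 52.8]
wrist_force: [-11.5, -9.4, 13.8]
gripper_width: 0.0126
```

```bash
python3 s.py
python3 - <<'E'
from h import *
im=manip.read_camera('scene')[:,:,::-1]
cv2.imwrite('pics/c5.png',cv2.resize(im[200:320,160:300],None,fx=5,fy=5,interpolation=2))
E
```

```text
8.0 [0.5871 0.0201 0.0495] [-179.98    0.38   52.81] F tool x,y,z -14.42 -3.51 13.77 Mz [-1.66  1.99  0.1 ] post in tool 0.1144 -0.0028
```

View pics/c5.png

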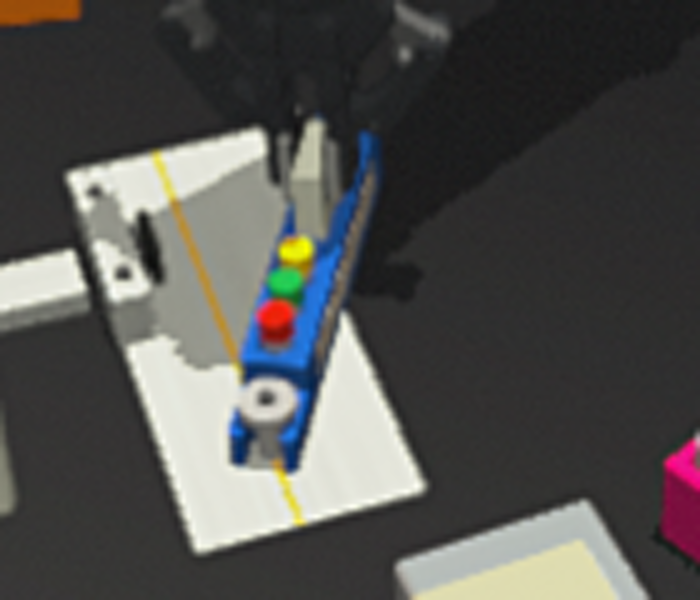

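The post head (crop 268,400) is seated between the prongs at the slot bottom, with the carrier about 28° out of line. Next is the swing about the post.

Call:
drive_tool(plan="0.003 0.23 0 0 0 -0.02 0;0.005 0.345 0 0 0 -0.03 0;0.005 0.345 0 0 0 -0.03 0;0.005 0.345 0 0 0 -0.03 0;0.005 0.345 0 0 0 -0.03 0")

```text
time_s: 8.55
tcp_pos: [0.6005, 0.0117, 0.0495]
orientation: [-179.9, 0.4, 60.9]
wrist_force: [-12.0, -7.7, 13.2]
gripper_width: 0.0129
```

```bash
python3 s.py
```

```text
8.55 [0.6005 0.0117 0.0495] [-179.9     0.36   60.92] F tool x,y,z -12.55 -6.71 13.16 Mz [-1.41  2.2   0.01] post in tool 0.1146 -0.0025
```

Call:
drive_tool(plan="0.007 0.345 0 0 0 -0.03 0;0.007 0.345 0 0 0 -0.03 0;0.007 0.345 0 0 0 -0.03 0;0.007 0.345 0 0 0 -0.03 0;0.007 0.345 0 0 0 -0.03 0;0.007 0.345 0 0 0 -0.03 0;0.006 0.23 0 0 0 -0.02 0;0.006 0.23 0 0 0 -0.02 0")

```text
time_s: 9.35
tcp_pos: [0.6237, 0.002, 0.0496]
orientation: [-179.8, 0.4, 73.5]
wrist_force: [-12.2, -8.3, 14.6]
gripper_width: 0.013
```

```bash
python3 s.py
```

```text
9.35 [0.6237 0.002  0.0496] [-179.81    0.36   73.53] F tool x,y,z -11.42 -9.29 14.64 Mz [-1.43  2.68  0.23] post in tool 0.115 -0.0025
```

Call:
drive_tool(plan="0 0 -0.05 0 0 0 0;0 0 0 0 0 0 0")

```text
time_s: 9.55
tcp_pos: [0.624, 0.0019, 0.0496]
orientation: [-179.8, 0.3, 73.5]
wrist_force: [-8.0, -8.5, 9.8]
gripper_width: 0.0128
```

```bash
python3 s.py
```

```text
9.55 [0.624  0.0019 0.0496] [-179.84    0.35   73.5 ] F tool x,y,z -10.39 -5.28 9.84 Mz [-1.48  1.69  0.54] post in tool 0.115 -0.0028
```

Call:
drive_tool(plan="0 0 -0.05 0 0 0 0;0.004 0.23 0 0 0 -0.02 0;0.004 0.23 0 0 0 -0.02 0;0.002 0.115 0 0 0 -0.01 0;0.002 0.115 0 0 0 -0.01 0")

```text
time_s: 10.05
tcp_pos: [0.6304, 0.0003, 0.0496]
orientation: [-179.8, 0.3, 77.0]
wrist_force: [-8.1, -7.7, 7.7]
gripper_width: 0.0126
```

```bash
python3 s.py
```

```text
10.05 [6.304e-01 3.000e-04 4.960e-02] [-179.77    0.34   76.95] F tool x,y,z -9.29 -6.12 7.72 Mz [-1.38  1.77  0.38] post in tool 0.1152 -0.0025
```

Call:
drive_tool(plan="0.002 0.115 0 0 0 -0.01 0;0.001 0.06 0 0 0 -0.005 0")

```text
time_s: 10.25
tcp_pos: [0.6321, -0.0002, 0.0496]
orientation: [-179.8, 0.3, 77.8]
wrist_force: [-7.5, -8.2, 7.5]
gripper_width: 0.0128
```

```bash
python3 s.py
```

```text
10.25 [ 6.321e-01 -2.000e-04  4.960e-02] [-179.77    0.34   77.81] F tool x,y,z -9.64 -5.61 7.47 Mz [-1.46  1.88  0.35] post in tool 0.1152 -0.0025
```

Call:
drive_tool(plan="0.001 0.06 0 0 0 -0.005 0;0.001 0.06 0 0 0 -0.005 0")

```text
time_s: 10.45
tcp_pos: [0.6332, -0.0003, 0.0496]
orientation: [-179.8, 0.3, 78.4]
wrist_force: [-8.4, -9.2, 7.7]
gripper_width: 0.0129
```

```bash
python3 s.py
```

```text
10.45 [ 6.332e-01 -3.000e-04  4.960e-02] [-179.75    0.35   78.38] F tool x,y,z -10.65 -6.34 7.68 Mz [-1.49  1.91  0.44] post in tool 0.1152 -0.0024
```

Call:
drive_tool(plan="0.001 0.06 0 0 0 -0.005 0;0.001 0.06 0 0 0 -0.005 0")

```text
time_s: 10.65
tcp_pos: [0.6343, -0.0006, 0.0497]
orientation: [-179.8, 0.3, 79.0]
wrist_force: [-8.7, -7.8, 7.4]
gripper_width: 0.0128
```

Call:
drive_tool(plan="0.001 0.06 0 0 0 -0.005 0;0.001 0.06 0 0 0 -0.005 0")

```text
time_s: 10.85
tcp_pos: [0.6355, -0.0008, 0.0497]
orientation: [-179.7, 0.3, 79.5]
wrist_force: [-9.0, -9.5, 8.3]
gripper_width: 0.0126
```

```bash
python3 s.py
```

```text
10.85 [ 0.6355 -0.0008  0.0497] [-179.74    0.34   79.53] F tool x,y,z -11.02 -7.13 8.3 Mz [-1.44  2.    0.45] post in tool 0.1152 -0.0025
```

Call:
drive_tool(plan="0.001 0.06 0 0 0 -0.005 0;0.001 0.06 0 0 0 -0.005 0")

```text
time_s: 11.05
tcp_pos: [0.6367, -0.001, 0.0497]
orientation: [-179.7, 0.3, 80.1]
wrist_force: [-8.0, -8.2, 8.2]
gripper_width: 0.013
```

Call:
drive_tool(plan="0.001 0.06 0 0 0 -0.005 0")

```text
time_s: 11.15
tcp_pos: [0.6372, -0.0011, 0.0497]
orientation: [-179.7, 0.3, 80.4]
wrist_force: [-9.8, -8.3, 8.7]
gripper_width: 0.0125
```

Call:
drive_tool(plan="0.001 0.06 0 0 0 -0.005 0")

```text
time_s: 11.25
tcp_pos: [0.6378, -0.0012, 0.0497]
orientation: [-179.7, 0.3, 80.7]
wrist_force: [-8.6, -7.3, 8.5]
gripper_width: 0.0124
```

```bash
python3 s.py
```

```text
11.25 [ 0.6378 -0.0012  0.0497] [-179.73    0.35   80.67] F tool x,y,z -8.57 -7.28 8.54 Mz [-1.51  2.06  0.45] post in tool 0.1153 -0.0025
```

Call:
drive_tool(plan="0.001 0.06 0 0 0 -0.005 0;0.001 0.06 0 0 0 -0.005 0")

```text
time_s: 11.45
tcp_pos: [0.639, -0.0014, 0.0496]
orientation: [-179.7, 0.3, 81.2]
wrist_force: [-9.2, -8.0, 8.9]
gripper_width: 0.0132
```

Call:
drive_tool(plan="0.001 0.06 0 0 0 -0.005 0")

```text
time_s: 11.55
tcp_pos: [0.6396, -0.0015, 0.0497]
orientation: [-179.7, 0.3, 81.5]
wrist_force: [-7.9, -7.9, 8.5]
gripper_width: 0.0126
```

Call:
drive_tool(plan="0.001 0.06 0 0 0 -0.005 0")

```text
time_s: 11.65
tcp_pos: [0.6402, -0.0016, 0.0497]
orientation: [-179.7, 0.3, 81.8]
wrist_force: [-9.1, -8.8, 8.4]
gripper_width: 0.0132
```

```bash
python3 s.py
```

```text
11.65 [ 0.6402 -0.0016  0.0497] [-179.72    0.34   81.82] F tool x,y,z -10.04 -7.73 8.41 Mz [-1.49  2.1   0.46] post in tool 0.1154 -0.0026
```

Call:
drive_tool(plan="0.001 0.06 0 0 0 -0.005 0")

```text
time_s: 11.75
tcp_pos: [0.6408, -0.0016, 0.0497]
orientation: [-179.7, 0.3, 82.1]
wrist_force: [-8.9, -9.6, 8.0]
gripper_width: 0.013
```

Call:
drive_tool(plan="0.001 0.06 0 0 0 -0.005 0")

```text
time_s: 11.85
tcp_pos: [0.6412, -0.0017, 0.0497]
orientation: [-179.7, 0.3, 82.4]
wrist_force: [-11.3, -8.5, 9.9]
gripper_width: 0.0129
```

Call:
drive_tool(plan="0.001 0.06 0 0 0 -0.005 0")

```text
time_s: 11.95
tcp_pos: [0.6415, -0.0018, 0.0497]
orientation: [-179.7, 0.3, 82.7]
wrist_force: [-12.3, -8.2, 11.1]
gripper_width: 0.013
```

```bash
python3 s.py
```

```text
11.95 [ 0.6415 -0.0018  0.0497] [-179.65    0.35   82.66] F tool x,y,z -9.74 -11.16 11.1 Mz [-1.47  2.88  0.23] post in tool 0.1154 -0.0022
```

Rubber met at about 82.2° (tool yaw). I add a torque-about-the-post estimate of the pad force and press up to about 10 N.

```bash
cat >> s.py <<'E'
T=-.1154*(f[:2]@n)-s['moment'][2]; print('T',T.round(3),'N low/high',((T-.404)/.13).round(1),(T/.13).round(1))
E
python3 s.py
```

```text
11.95 [ 0.6415 -0.0018  0.0497] [-179.65    0.35   82.66] F tool x,y,z -9.74 -11.16 11.1 Mz [-1.47  2.88  0.23] post in tool 0.1154 -0.0022
T 1.062 N low/high 5.1 8.2
```

Call:
drive_tool(plan="0.001 0.06 0 0 0 -0.005 0;0 0 0 0 0 0 0")

```text
time_s: 12.15
tcp_pos: [0.6417, -0.0018, 0.0497]
orientation: [-179.6, 0.3, 82.9]
wrist_force: [-12.6, -9.6, 11.2]
gripper_width: 0.0131
```

```bash
python3 s.py
```

```text
12.15 [ 0.6417 -0.0018  0.0497] [-179.61    0.35   82.93] F tool x,y,z -11.1 -11.3 11.17 Mz [-1.46  3.08  0.04] post in tool 0.1154 -0.0019
T 1.262 N low/high 6.6 9.7
```

Call:
drive_tool(plan="0 0.05 0 0 0 -0.004 0;0 0 0 0 0 0 0")

```text
time_s: 12.35
tcp_pos: [0.6419, -0.0018, 0.0497]
orientation: [-179.6, 0.3, 83.1]
wrist_force: [-14.7, -8.7, 13.7]
gripper_width: 0.0127
```

```bash
python3 s.py
```

```text
12.35 [ 0.6419 -0.0018  0.0497] [-179.57    0.35   83.14] F tool x,y,z -10.35 -13.52 13.65 Mz [-1.36  3.37 -0.07] post in tool 0.1154 -0.0017
T 1.626 N low/high 9.4 12.5
```

Call:
drive_tool(plan="0 0 0 0 0 0 0;0 0 0 0 0 0 0;0 0 0 0 0 0 0;0 0 0 0 0 0 0")

```text
time_s: 12.75
tcp_pos: [0.6419, -0.0018, 0.0497]
orientation: [-179.6, 0.4, 83.1]
wrist_force: [-14.3, -8.9, 13.1]
gripper_width: 0.0128
```

```bash
python3 s.py
```

```text
12.75 [ 0.6419 -0.0018  0.0497] [-179.58    0.35   83.14] F tool x,y,z -10.56 -13.13 13.11 Mz [-1.4   3.38 -0.08] post in tool 0.1154 -0.0017
T 1.591 N low/high 9.1 12.2
```

Call:
drive_tool(plan="0 0 0 0 0 0 0;0 0 0 0 0 0 0;0 0 0 0 0 0 0;0 0 0 0 0 0 0")

```text
time_s: 13.15
tcp_pos: [0.6419, -0.0018, 0.0497]
orientation: [-179.6, 0.4, 83.1]
wrist_force: [-13.5, -8.5, 12.3]
gripper_width: 0.0128
```

```bash
python3 s.py
```

```text
13.15 [ 0.6419 -0.0018  0.0497] [-179.58    0.35   83.14] F tool x,y,z -10.03 -12.34 12.33 Mz [-1.39  3.42 -0.09] post in tool 0.1154 -0.0017
T 1.513 N low/high 8.5 11.6
```

Call:
drive_tool(plan="0 -0.05 -0.05 0 0 0.004 0;-0.05 -0.05 -0.03 0 0 0.004 0;0 0 0 0 0 0 0")

```text
time_s: 13.45
tcp_pos: [0.6415, -0.0018, 0.0497]
orientation: [-179.6, 0.3, 82.7]
wrist_force: [-7.9, -6.9, 3.6]
gripper_width: 0.0132
```

```bash
python3 s.py
```

```text
13.45 [ 0.6415 -0.0018  0.0497] [-179.65    0.3    82.72] F tool x,y,z -7.85 -6.97 3.57 Mz [-1.19  1.95  0.21] post in tool 0.1154 -0.0021
T 0.599 N low/high 1.5 4.6
```

Call:
drive_tool(plan="0 0 0 0 0 0 0.25;0 0 0 0 0 0 0.45;0 0 0 0 0 0 0.5;0 0 0 0 0 0 0.5;0 0 0 0 0 0 0.5")

```text
time_s: 13.95
tcp_pos: [0.6448, 0.0026, 0.0512]
orientation: [180.0, -0.0, 82.9]
wrist_force: [0.4, 0.2, 0.5]
gripper_width: 0.0425
```

```bash
python3 s.py
```

```text
13.95 [0.6448 0.0026 0.0512] [ 1.7999e+02 -1.0000e-02  8.2910e+01] F tool x,y,z 0.21 0.42 0.48 Mz [0.04 0.02 0.03] post in tool 0.1107 -0.0044
T -0.075 N low/high -3.7 -0.6
```

Call:
drive_tool(plan="0 -0.2 -1 0 0 0 0.5;0 0 -2 0 0 0 0.5;0 0 -3 0 0 0 0.5;0 0 -4 0 0 0 0.5;0 0 -4 0 0 0 0.5;0 0 -4 0 0 0 0.5;-2 -2.5 0 0 0 0 0.5;-3 -3 0 0 0 0 0.5;-3 -3 0 0 0 0 0.5;-3 -3 0 0 0 0 0.5;-3 -2 0 0 0 0 0.5;-3 0 0 0 0 0 0.5;-3 0 0 0 0 0 0.5;-3 0 0 0 0 0 0.5;-3 0 0 0 0 0 0.5;0 0 0 0 0 0 0.5")

```text
time_s: 15.55
tcp_pos: [0.475, -0.2436, 0.2315]
orientation: [-180.0, 0.1, 82.5]
wrist_force: [0.1, 0.7, -0.1]
gripper_width: 0.0427
```

Run:
```python
from h import *
for n,(x,y,w,h) in(('scene',(150,180,140,120)),('top',(220,120,120,100))):
    im=manip.read_camera(n)[:,:,::-1]; cv2.imwrite(f'pics/{n}9.png',im)
    cv2.imwrite(f'pics/{n}9c.png',cv2.resize(im[y:y+h,x:x+w],None,fx=5,fy=5,interpolation=2))
print(manip.sense()['tcp_pos'],manip.sense()['wrist_force'])
```

```text
[ 0.47646391 -0.23894966  0.23163209] [0.32907241 0.44695387 0.69446037]
```

View pics/scene9c.png

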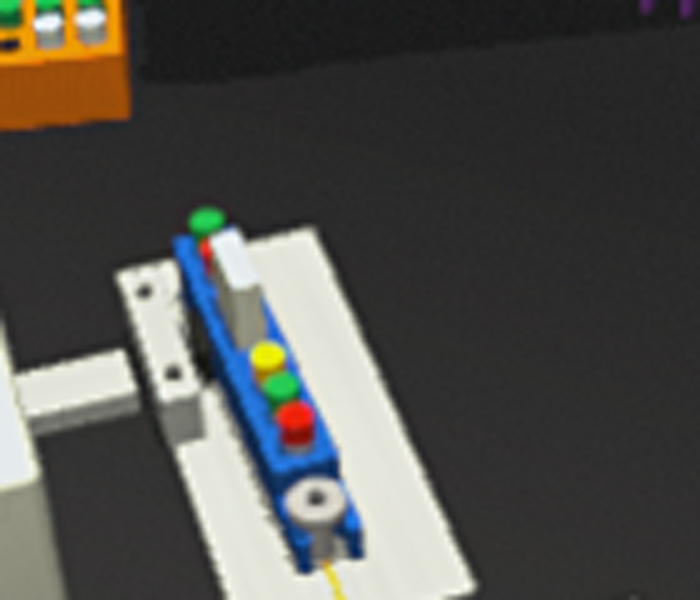

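View pics/top9c.png

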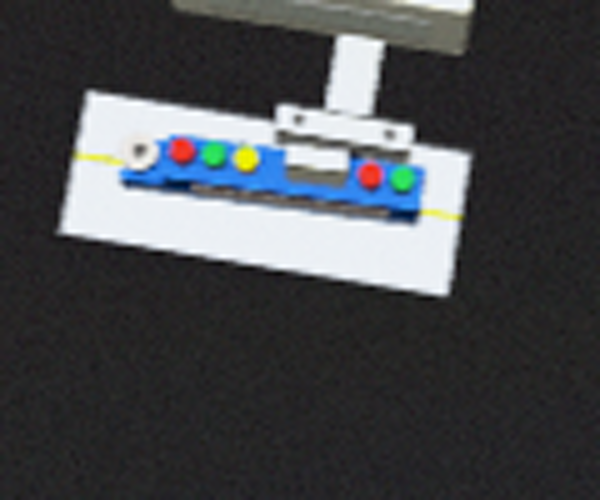

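The post head (scene crop 316,500) is still in the slot. In the top crop the carrier lies along the yellow line with its side at the strip, upright, and the arm is clear. Handing in.

```bash
python3 -c "
from workcell import manip
print(manip.sign_off())"
```

```text
the job is handed in; nothing more can be done
None
```

I pushed the blue carrier's notch onto the post, swung it into line against the backstop, pressed it home, let go and handed the job in. It finished at about 15.7 s of robot time.

- **Post:** I gripped the fin, turned the carrier to about 28° out of line and slid it along the bench onto the post. I pressed there with about 14 N at the wrist, bench drag included. A picture showed the post seated at the slot bottom before the swing.
- **Backstop:** The rubber was met at tool yaw about 82.2°, where the picture-measured line predicted 80.9°. That is consistent with a backstop shimmed farther away, or with about 1° of measuring error.
- **Press:** I estimated the pad force from the torque about the post and held it for about 0.8 s. It read 8.5 to 9.4 N with the earlier bench drag taken off, and 11.6 to 12.5 N without. Wrist force along the post stayed near 10 N during the press, and the highest reading was the 14 N at first contact. These are readings between moves, not a continuous record.
- **Release:** I took most of the load off before opening the fingers. The arm sprang 4–5 mm as they opened, inside the finger clearance.
- **Last checks:** Both final pictures show the carrier upright and along the yellow line, with the notch still on the post and its side at the strip. The wrist force was under 1 N, so the arm was touching nothing. I never touched any bystander.

I did not measure the carrier's final angle in numbers after release; that check was by eye only.

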